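# Draw the far basket home with the drag hook

### The arm

A 6-joint arm with a two-finger parallel gripper is mounted at the origin on a cart in front of the work surface, level with it; the furniture and walls round the work are solid. World frame = base frame: x ahead of the robot, y to its left, z up, the work surface at z = 0. Lengths are in mm, angles in rad, forces in N, time in s.
With the tool pointing down it reaches from about 275 to 850 mm from the base axis. Payload 5.2 kg.
Tool frame: the origin (TCP) lies midway between the tips of the shut fingers; the grasp point (between the pads) lies 19 mm behind it (env.grip_point_offset is the distance from the TCP to the grasp point, in mm); z points along the fingers, y is the line along which they close (so a half turn about z gives the same grasp; the last joint's range is limited). The gripper opens to 85 mm and grips with 20 to 120 N. Pads are 22 mm wide; open, the fingers measure 114 mm over their backs; the gripper's body (76 mm by 85 mm) begins 54 mm behind the grasp point. The pads swing forward as they close: fully open they stand 13 mm farther back than shut.
Start: joints at [-1.535, 0.259, 1.535, -0, 1.348, -0.203], TCP at [130.116, -534.392, 231.31] pointing down, gripper open.
Joint ranges: [-3.14, 3.14], [-0.91, 2.08], [0.19, 2.58], [-1.22, 4.36], [0.22, 2.71], [-3.12, 3.12]. Speed limits (rad/s): [2.57, 2.57, 3.14, 3.14, 3.14, 3.14].

### API

Orientations are given as a rotation vector (axis times angle).
In Python, from cell import env, eoat, solve_ik, readout, eyes, job gives the robot as it stands. The module is installed in compiled form; this text tells all that it offers. Calls block until the motion is done:
- env.move_to(position, orientation): joint-space move of the TCP to a pose.
- env.movel(position, v=150, frame=None): straight line of the TCP; frame=None keeps the orientation; v is the mean speed in mm/s.
- env.move_joints(angles): joint-space move.
- eoat.ungrasp() and eoat.clamp(effort=None): open the fingers fully, or close them until they stop; effort is the grip in N (None keeps the last).
- env.pause(seconds).
- solve_ik(position, orientation): joint angles nearest the present ones, or None.
- readout.read_state(): the state.
- eyes.snapshot(name): name is "side" or "top"; returns (picture, depth): 400x640x3 uint8, red, green, blue; 400x640 float32, mm along the optical axis (not along the pixel's ray), 0 where there is no reading.
- eyes.get_calibration(name): a dict with "vfov" (degrees; the focal length in pixels is half the picture's height over the tangent of half this angle, whatever the lens; pixels are square), "cx", "cy" (the principal point, pixels), "R" (3x3) and "t" (3): a world point X has camera coordinates R X + t. Camera axes: x right, y down, z forward; pixel columns grow to the right and rows downward; lengths in mm; the calibration is good to about 2 mm. A picture is of the moment at which its call begins. get_calibration takes no time and is no camera call.
A pose or a line that the arm cannot do raises env.IKError and nothing moves.
- job.hand_in(): hands the job in; it is judged then, once.
The state is a dict: "time": time; "joint_pos": joint angles; "dq": joint speeds; "joint_torque": joint torques, N m; "eef_pos": TCP position; "tool_rot": TCP orientation; "wrist_force": force on the tool from outside, world axes, zero at the start; "moment": the same for the moment, N m; "finger_gap": finger opening in mm; "grip_force": force on a finger pad.
Only numpy, scipy, OpenCV 4.12 (cv2) and the standard library are available. Lean on these libraries where they do the work, as an engineer would, in place of code of your own. Each camera call takes 0.05 s, during which the arm holds its last target. There are 200 camera calls.

### The job

The slotted basket stands well back on the bench: take the drag hook off its notched wooden rest, let its bent-down end into the basket behind the near wall, and slide the basket towards you, upright on the bench with its contents in it, until that wall is flush and about centred on the far face of the sliding stop batten and has carried the batten back as far as it goes. Feel for the batten's end: hold it snug there with a gentle pull of about 10 newtons for half a second (never over 16 on the batten), then unhook and lay the hook back in both notches of its rest, the way it lay. Touch the basket with the hook only, leave the batten to the basket, and do not disturb the other things on the bench.

Things in the scene. Friction and masses are not known exactly. Their poses are not given: they have to be found in the camera images.
- hook_grip (a point): drag hook: centre of its wooden handle, the point to grip, 22 mm wide and 22 mm high. x runs along the handle towards the hook end, z up as it lies in the rest, where the handle's axis starts 83 mm above the bench. Handle from x = -85 to +75 mm. Mass about 0.22 kg
- rest_notch (a point): where the centre of the hook's handle lies when it is home in both notches of the rest, 83 mm above the bench; x along the lying handle, towards the hook end. The rest stands right or left of the middle of the bench (the mallet lies on the other side)
- basket: slotted open basket, about 0.4 kg empty (varies). Origin at the centre of its underside, x away from the robot, y along its long side. Upright solid walls 6 mm thick, 75 mm high (lip 78 mm): near wall x = -80 to -74 mm, far wall +74 to +80, sides at y = -117 and +117; floor 2 mm. The lip stands out to 182 x 262 mm. Sliding it takes a few newtons, which vary
- basket_front (a point): centre of the outer face of the basket's near wall, 12 mm above its underside: the face that goes against the batten; axes as the basket's
- basket_rim (a point): middle of the top edge of the basket's near wall, 75 mm above its underside; axes as the basket's. The hook's leg goes down just beyond it, inside the basket, where the first 50 mm are empty
- stop_face (a point): centre of the far face of the stop batten, half-way up, 15 mm above the bench (the batten is 30 x 240 x 24 mm and ends 28 mm above the bench). x is the face's outward normal, away from the robot, y along the batten
- stop: the stop batten, origin 15 mm nearer the robot than stop_face, at bench height. It slides on two steel runners along its x: pushed towards the robot it gives way under about 3 N and stays where it is left, until it meets a rigid end 2 to 28 mm from where it starts. That end cannot be seen or measured, only felt: there each further millimetre of pull adds several newtons
- hook: the whole drag hook, origin and axes as hook_grip: wooden handle, brass pommel behind it to x = -101 mm, and a steel rod 10 mm thick that runs on from the handle's front to x = 150 mm and there bends straight down as the leg
- tape_roll: roll of masking tape, 104 mm across, 25 mm high, lying in the basket, left, towards the far wall; origin at the centre of its underside. It stays in the basket
- offcut: wood offcut 45 x 75 x 38 mm lying in the basket, right, towards the far wall; origin at the centre of its underside. It stays in the basket
- mallet: wooden mallet lying on the bench, 285 mm long, 55 mm high; leave alone
- tape_measure: tape measure, 38 x 97 x 66 mm, right side; leave alone
- chisel: chisel, 221 mm long, 26 mm high, in front of the batten; leave alone
- try_square: try square, 190 x 116 x 20 mm, in front of the batten; leave alone
- screw_jar: jar of screws, 68 mm across, 84 mm high, right back; leave alone
- hook_leg (a point): middle of the hook's bent-down leg, 150 mm ahead of hook_grip and 35 mm below it; the leg is 10 mm thick and its tip is 60 mm below the handle's axis. The rod's underside is 5 mm, the handle's 11 mm below that axis
- rest: fixed wooden rest, origin at the centre of its underside, x as rest_notch. Base 150 x 70 x 12 mm; two uprights 16 mm thick at x = -52 and +52 mm carry the handle's underside at 72 mm, in notches 30 mm wide at the bottom and wider at the mouth, between ears 88 mm high; 88 mm is open between the uprights for the fingers. The hook's leg hangs past the base's front end
There are look-alikes about, which are no part of the job. Leave any purple look-alike of the offcut alone.

How it is judged (in metres and radians):
On the way, in this order (a step that is already met when the one before it is completed fails the run):
1. the hook, off its rest, pulls on the basket from inside (contact force between hook and basket above 1 N and contact force between hook and rest below 0.1 N and x of hook_leg in the frame of basket between -0.08 and 0 m), for 0.1 s.
2. the basket's near wall is flush on the batten and the hook pulls both home, pressing it there with more than 5 N (x of basket_front in the frame of stop_face between -0.004 and 0.004 m and y of basket_front in the frame of stop_face between -0.03 and 0.03 m and angle between the x axis of basket and the x axis of stop_face, either way round below 0.04 rad and contact force between basket and stop above 5 N and contact force between hook and basket above 5 N), for 0.3 s.
At the end, for the whole second after the job is handed in: Basket upright on the bench, contents in it, near wall within 4 mm of the batten's far face, square within 0.04 rad, centred within 30 mm; hook at rest in both notches (22 mm along, 8 mm across, 6 mm in height, 0.12 rad), leg down (x of basket_front in the frame of stop_face between -0.004 and 0.004 m and y of basket_front in the frame of stop_face between -0.03 and 0.03 m and angle between the x axis of basket and the x axis of stop_face, either way round below 0.04 rad and x of hook_grip in the frame of rest_notch between -0.022 and 0.022 m and y of hook_grip in the frame of rest_notch between -0.008 and 0.008 m and z of hook_grip in the frame of rest_notch between -0.006 and 0.006 m and angle between the x axis of hook_grip and the x axis of rest_notch, either way round below 0.12 rad and angle between hook_grip's own z axis and vertical below 0.2 rad and x of tape_roll in the frame of basket between -0.08 and 0.08 m and y of tape_roll in the frame of basket between -0.12 and 0.12 m and z of each of tape_roll, offcut in the frame of basket below 0.07 m and x of offcut in the frame of basket between -0.08 and 0.08 m and y of offcut in the frame of basket between -0.12 and 0.12 m and height (world z) of basket below 0.006 m and angle between basket's own z axis and vertical below 0.05 rad and linear speed of each of basket, hook below 0.02 m/s); the robot touches nothing.
It fails at once if the basket is pressed on the batten with more than 16 N (contact force between basket and stop above 16 N).
It fails at once if the gripper or arm touches the basket (contact force between any of the fingers, the arm and basket above 0.5 N).
It fails at once if the robot or the hook pushes the batten itself (contact force between any of the fingers, the arm, hook and stop above 0.5 N).
It fails at once if the basket is lifted or tipped (height (world z) of basket above 0.02 m or angle between basket's own z axis and vertical above 0.2 rad).
It fails at once if another thing on the bench is moved by more than 15 mm (distance of any of mallet, tape_measure, chisel, try_square, screw_jar from where it was at the start of the episode above 0.015 m).
It also fails if it takes over 72 s, if anything falls off the work surface, if the arm or the gripper's body presses on something with over 40 N, if the wrist force passes 120 N, or if a joint passes its speed limit or range.

## Working session

There is one attempt and no reset: what is moved stays moved. The work goes in short steps, each a Python script; the robot and the scene stay as the last script left them, time stands still between calls to the robot, and variables do not carry over. Pictures are saved under pics/ and viewed, at most 10 in all, crops included, and the job is handed in when it is done.

```bash
mkdir -p pics; python3 - <<'E'
from cell import env,eyes,readout
import cv2,numpy as np
for n in("side","top"):
    p,d=eyes.snapshot(n); np.savez(f"pics/{n}0.npz",p=p,d=d); cv2.imwrite(f"pics/{n}0.png",p[...,::-1])
    c=eyes.get_calibration(n); print(n,c,(d==0).mean())
    
s=readout.read_state(); print(s)
E
```

```text
side {'vfov': 53.79256224380451, 'cx': 322.32326428757784, 'cy': 198.97090411568743, 'R': array([[-0.97903101, -0.20342202,  0.01085205],
       [-0.08943952,  0.38137096, -0.92008519],
       [ 0.18302693, -0.90176254, -0.39156796]]), 't': array([ 566.63229271,  128.69050952, 1207.91641964])} 0.036328125
top {'vfov': 51.89986179469033, 'cx': 322.39426459044955, 'cy': 196.63279102650685, 'R': array([[-0.0145563 , -0.99989122,  0.00238086],
       [-0.99642958,  0.01430778, -0.0832069 ],
       [ 0.08316379, -0.00358354, -0.99652945]]), 't': array([ -22.41736269,  621.69892965, 1400.92453062])} 0.00405078125
{'time': 0.1, 'joint_pos': array([-1.53481711e+00,  2.59296739e-01,  1.53593615e+00, -7.83160359e-06,
        1.34800708e+00, -2.02783155e-01]), 'dq': array([ 0.00122495, -0.0022943 , -0.00284856, -0.00017614,  0.00103149,
       -0.00039137]), 'joint_torque': array([ 1.72837157e-03, -4.46973538e+01, -2.91249776e+01, -2.13426092e-04,
        6.33293123e-03,  6.65294763e-06]), 'eef_pos': array([ 130.08749292, -533.92359629,  230.55854515]), 'tool_rot': array([-3.11760157e+00, -3.73963957e-01, -2.03500924e-04]), 'wrist_force': array([-0.22301278,  0.23897451, -0.30102509]), 'moment': array([0.0252512 , 0.03218487, 0.02003907]), 'grip_force': 0.0, 'finger_gap': 85.68618351443654}
```

View pics/top0.png

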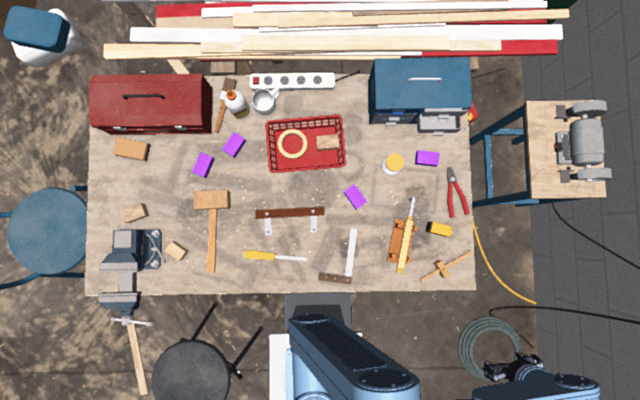

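View pics/side0.png

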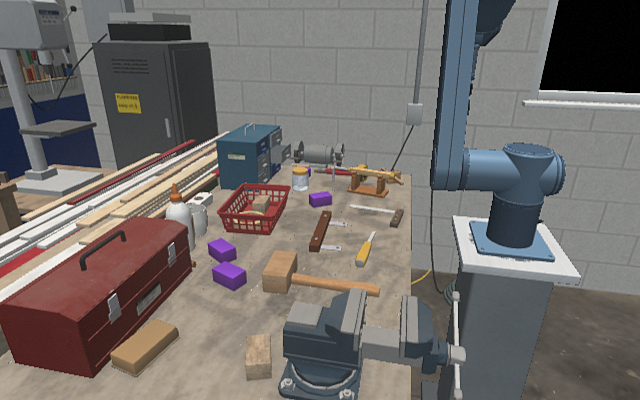

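The top view shows the basket at (305,143), the batten at (290,212), the hook on its rest at (403,235), with the leg end at about (411,200), and a purple block at (355,195). Next I'll measure them.

```bash
cat > h.py <<'E'
import numpy as np,cv2
from cell import env,eoat,solve_ik,readout,eyes,job
def cal(n):
    c=eyes.get_calibration(n); f=200/np.tan(np.radians(c["vfov"])/2); return f,c["cx"],c["cy"],np.array(c["R"]),np.array(c["t"])
def world(n,d):
    f,cx,cy,R,t=cal(n); v,u=np.mgrid[:400,:640]
    P=np.stack([(u-cx)/f*d,(v-cy)/f*d,d],-1); return (P-t)@R
def plane(n,uv,z):
    f,cx,cy,R,t=cal(n); uv=np.atleast_2d(uv).astype(float)
    r=np.c_[(uv[:,0]-cx)/f,(uv[:,1]-cy)/f,np.ones(len(uv))]@R; o=-R.T@t
    return o+r*((z-o[2])/r[:,2])[:,None]
def proj(n,X):
    f,cx,cy,R,t=cal(n); c=np.atleast_2d(X)@R.T+t; return c[:,:2]/c[:,2:]*f+[cx,cy]
E
python3 - <<'E'
from h import *
D=np.load("pics/top0.npz");p,d=D["p"],D["d"];W=world("top",d)
def st(nm,m):
    X=W[m]; v,u=np.where(m); print(nm,m.sum(),"med",np.median(X,0).round(1),"z pct",np.percentile(X[:,2],[5,25,50,75,95]).round(1))
def box(u0,u1,v0,v1):
    m=np.zeros((400,640),bool);m[v0:v1,u0:u1]=1;return m
# bench height check
st("bench",box(360,380,150,170)); st("bench2",box(225,245,240,280)); st("bench3",box(290,320,185,200))
hsv=cv2.cvtColor(p,cv2.COLOR_RGB2HSV)
print("batten hsv",hsv[212,270],hsv[212,310],"basket",hsv[118,300],hsv[168,300],"handle",hsv[240,402],hsv[225,405],"rest",hsv[235,395])
big=np.hstack([cv2.resize(p[105:225,240:360],(480,480),interpolation=cv2.INTER_CUBIC),cv2.resize(p[185:285,385:450],(312,480),interpolation=cv2.INTER_CUBIC)])
cv2.imwrite("pics/c1.png",big[...,::-1])
E
```

```text
bench 400 med [ 7.542e+02 -2.007e+02 -7.000e-01] z pct [-6.3 -3.2 -0.7  1.3  4.4]
bench2 800 med [408.7 277.6  -0.8] z pct [-5.8 -2.8 -0.8  1.5  5.1]
bench3 450 med [ 6.41e+02  3.15e+01 -5.00e-01] z pct [-5.9 -2.6 -0.5  1.5  4.5]
batten hsv [  9 167 116] [  8 153 122] basket [  1 153 193] [  0 173 184] handle [ 17 116 187] [ 16 122 176] rest [ 12 159 213]
```

View pics/c1.png

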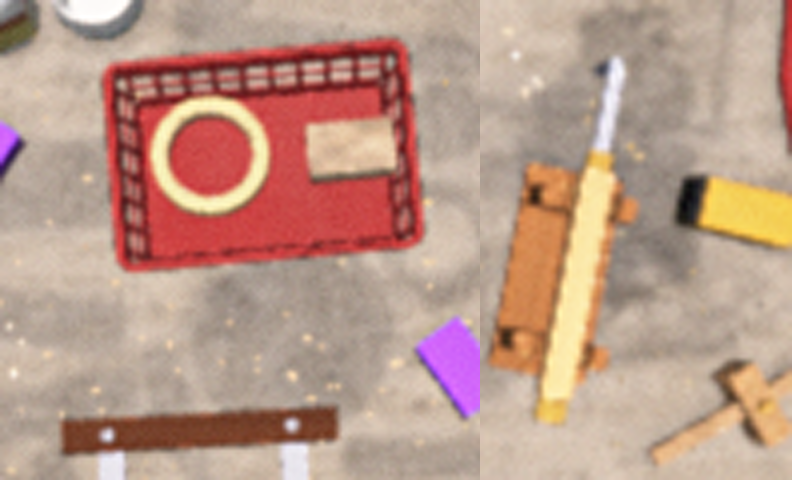

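```bash
python3 - <<'E'
from h import *
D=np.load("pics/top0.npz");p,d=D["p"],D["d"];W=world("top",d)
hsv=cv2.cvtColor(p,cv2.COLOR_RGB2HSV).astype(int);H,S,V=hsv[...,0],hsv[...,1],hsv[...,2]
def box(u0,u1,v0,v1):
    m=np.zeros((400,640),bool);m[v0:v1,u0:u1]=1;return m
def big(m):
    n,l,s,c=cv2.connectedComponentsWithStats(m.astype(np.uint8));return l==1+np.argmax(s[1:,4])
def rect(nm,m,z):
    c=np.argwhere(m)[:,::-1].astype(float)
    # pixel outline -> corner points half pixel out, on plane
    cs=np.vstack([c+[a,b] for a in(-.5,.5) for b in(-.5,.5)])
    X=plane("top",cs,z)[:,:2].astype(np.float32)
    r=cv2.minAreaRect(X);print(nm,m.sum(),"c",np.round(r[0],1),"size",np.round(r[1],1),"ang",round(r[2],2),"zmed",np.median(W[m][:,2]).round(1))
    return r
red=(np.minimum(H,180-H)<6)&(S>110)&box(255,355,105,180)
rect("basket lip",big(red),78)
bat=(H<14)&(S>110)&(V<150)&box(245,335,198,226)
rect("batten",big(bat),28)
hk=box(380,450,190,285)
han=big((H>=15)&(H<30)&(S>70)&(V>140)&hk&(W[...,2]>60)); rect("handle",han,90)
v,u=np.where(han)
for r in range(v.min(),v.max()+1,5): print(r,u[v==r].min(),u[v==r].max(),hsv[r,u[v==r]].mean(0).round(), W[r,u[v==r]].mean(0).round(0))
rod=big((S<60)&(V>150)&hk&(W[...,2]>40)&box(400,425,190,222)); rect("rod",rod,86)
rest=(H<15)&(S>100)&(V>100)&hk; e=rest&(W[...,2]>70); rect("rest",big(rest),40)
n,l,s,c=cv2.connectedComponentsWithStats(e.astype(np.uint8))
for i in range(1,n):
    if s[i,4]>3: print("ear",s[i,4],c[i].round(1),plane("top",c[i],88).round(1))
for nm,b in(("purple",box(340,370,180,215)),):
    rect(nm,big((H>125)&(H<160)&(S>90)&b),38)
E
```

```text
basket lip 2647 c [799.4  24.1] size [184.5 264.3] ang 4.07 zmed 7.5
batten 492 c [568.8  82.9] size [ 30.8 236.3] ang 2.11 zmed 27.1
handle 421 c [ 455.7 -299.5] size [ 32.  190.8] ang 78.06 zmed 92.6
216 408 409 [ 18.  88. 226.] [ 548. -315.   90.]
221 406 412 [ 20.  99. 241.] [ 531. -316.   91.]
226 404 411 [ 21. 102. 231.] [ 515. -310.   90.]
231 404 410 [ 21.  96. 242.] [ 498. -308.   93.]
236 403 409 [ 21.  95. 241.] [ 482. -304.   94.]
241 402 408 [ 21.  95. 241.] [ 466. -300.   92.]
246 401 407 [ 22.  91. 243.] [ 450. -296.   93.]
251 400 406 [ 22.  91. 242.] [ 433. -293.   92.]
256 399 406 [ 21.  97. 240.] [ 417. -291.   90.]
261 398 404 [ 22.  93. 242.] [ 401. -285.   93.]
266 397 404 [ 21.  86. 241.] [ 385. -283.   92.]
271 396 402 [ 21. 143. 230.] [ 369. -278.   91.]
rod 61 c [ 579.2 -327.1] size [14.6 68. ] ang 79.44 zmed 86.5
rest 463 c [ 466.6 -279.4] size [ 41.9 150.7] ang 77.43 zmed 12.3
ear 27 [400.8 225.4] [[ 517.1 -288.6   88. ]]
ear 27 [414.4 228. ] [[ 507.9 -333.4   88. ]]
ear 28 [395.1 255.9] [[ 417.5 -266.9   88. ]]
ear 25 [408.6 259. ] [[ 406.9 -311.    88. ]]
purple 299 c [ 619.9 -143.4] size [80.7 52.1] ang 34.93 zmed 37.2
```

```bash
cat >> h.py <<'E'
G=np.array([461.8,-300.3]);YR=np.radians(-12.45)
def rv(y): return np.pi*np.array([np.cos(y/2),np.sin(y/2),0])
def grip(leg,y): return np.array(leg[:2])-150*np.array([np.cos(y),np.sin(y)])
def tcp(leg,y,A): return np.r_[grip(leg,y),A-19]
def wf(n=5):
    L=[]
    for _ in range(n): L.append(readout.read_state()["wrist_force"]); env.pause(.02)
    return np.mean(L,0)
E
python3 - <<'E'
from h import *
D=np.load("pics/top0.npz");p,d=D["p"],D["d"];W=world("top",d)
hsv=cv2.cvtColor(p,cv2.COLOR_RGB2HSV).astype(int);H,S,V=hsv[...,0],hsv[...,1],hsv[...,2]
m=((H>125)&(H<160)&(S>90)).astype(np.uint8)
n,l,s,c=cv2.connectedComponentsWithStats(m)
for i in range(1,n):
    if s[i,4]>100:
        X=plane("top",np.argwhere(l==i)[:,::-1],38)[:,:2].astype(np.float32);print(np.round(cv2.boxPoints(cv2.minAreaRect(X))).tolist())
# batten far/near edge line fits
b=(H<14)&(S>110)&(V<150); 
for nm,f in(("far",min),("near",max)):
    q=[]
    for u in range(258,322):
        r=[v for v in range(200,224) if b[v,u]]
        if r:q.append([u,f(r)+(-.5 if f is min else .5)])
    X=plane("top",q,28); k=cv2.fitLine(X[:,:2].astype(np.float32),cv2.DIST_HUBER,0,.01,.01).ravel(); print(nm,k.round(3),np.degrees(np.arctan(-k[0]/k[1])).round(2))
# inside basket contents
from numpy import cos,sin
a=np.radians(4.07);B=np.array([799.4,24.1]);R=np.array([[cos(a),sin(a)],[-sin(a),cos(a)]])
L=(W[...,:2]-B)@R.T
yel=(H>18)&(H<35)&(S>40)&(V>150)&(abs(L[...,0])<85)&(abs(L[...,1])<125)
print("roll",np.percentile(L[yel&(L[...,1]>-20)],[3,97],axis=0).round(),"off",np.percentile(L[(abs(L[...,0])<70)&(abs(L[...,1])<105)&(W[...,2]>30)&(W[...,2]<48)],[5,95],axis=0).round())
# plan
for nm,(P,y) in {"g":(np.r_[G,64],YR),"w":(tcp((745,110),.037,165),.037)}.items():
    print(nm,P,solve_ik(P,rv(y)),solve_ik(P,rv(y+np.pi)))
E
```

```text
[[761.0, 274.0], [824.0, 231.0], [854.0, 275.0], [791.0, 318.0]]
[[721.0, -434.0], [770.0, -440.0], [780.0, -361.0], [732.0, -355.0]]
[[692.0, 372.0], [762.0, 342.0], [783.0, 391.0], [713.0, 421.0]]
[[575.0, -146.0], [602.0, -185.0], [665.0, -141.0], [637.0, -102.0]]
far [ 3.60000e-02 -9.99000e-01  5.81581e+02  1.05731e+02] 2.06
near [ 3.70000e-02 -9.99000e-01  5.55839e+02  8.05680e+01] 2.11
roll [[-33.   1.]
 [ 61.  93.]] off [[ -14. -101.]
 [  31.   37.]]
g [ 461.8 -300.3   64. ] [-7.79097201e-01  4.27771579e-01  1.74170309e+00 -8.88178420e-16
  9.72117986e-01  1.00899262e+00] [-0.7790972   0.42777158  1.74170309  0.          0.97211799 -2.13260004]
w [595.10266329 104.45126624 146.        ] [-1.06785101e-02  4.20583187e-01  1.51805475e+00 -4.44089210e-16
  1.20295472e+00  1.52311782e+00] [-1.06785101e-02  4.20583187e-01  1.51805475e+00 -4.44089210e-16
  1.20295472e+00 -1.61847484e+00]
```

```bash
python3 - <<'E'
from h import *
eoat.ungrasp()
env.move_to(np.r_[G,150],rv(YR)); env.movel(np.r_[G,64],v=120)
eoat.clamp(effort=90); s=readout.read_state();print(s["time"],s["finger_gap"],s["grip_force"],s["eef_pos"],s["wrist_force"])
env.movel(np.r_[G,150],v=120); s=readout.read_state();print(s["time"],s["finger_gap"],s["wrist_force"],s["moment"])
env.move_to(tcp((738,85),.037,165),rv(.037)); print(readout.read_state()["time"],readout.read_state()["eef_pos"],wf())
for n in("side","top"):
    p,d=eyes.snapshot(n); np.savez(f"pics/{n}1.npz",p=p,d=d)
    c=p[80:280,200:360] if n=="side" else p[100:230,225:395]
    cv2.imwrite(f"pics/{n}1.png",cv2.resize(c,None,fx=3,fy=3,interpolation=cv2.INTER_CUBIC)[...,::-1])
E
```

```text
3.325 20.76993382338467 88.91258239746094 [ 462.1103825  -300.5750201    64.56819576] [-1.39839268  0.53702302  4.29102555]
4.1917 20.49339390155321 [-0.48481783  0.06834487 -3.0014934 ] [-0.01485632  0.05746903  0.02733882]
5.675 [588.18812381  78.28169262 145.91000753] [ 0.19833435 -0.0893156  -1.84238958]
```

View pics/side1.png

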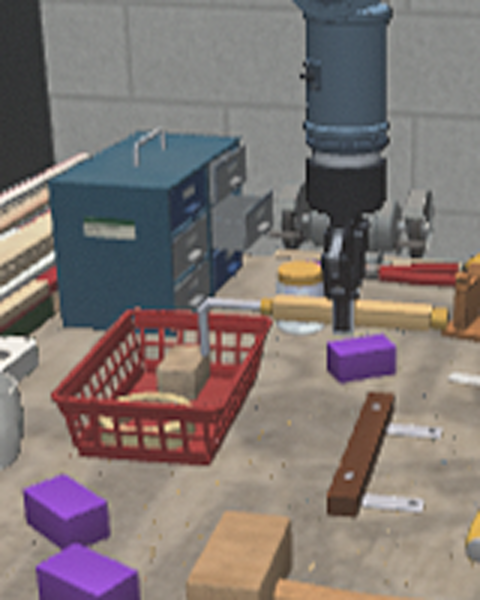

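View pics/top1.png

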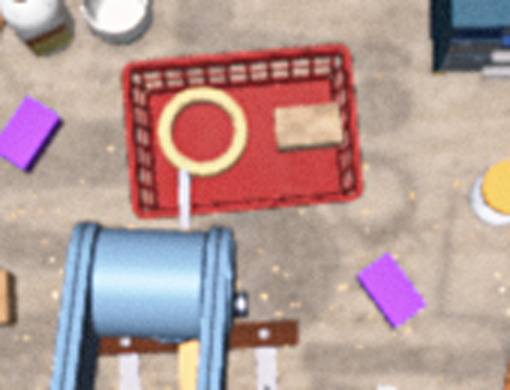

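The side view shows the hook level in the gripper, its leg over the basket's near-left area. The top view puts the leg at about pixel (286,157), clear of the roll. Next I'll lower it and do the corner pull.

```bash
cat >> h.py <<'E'
def meas(tag):
    """basket lip centre/yaw from the top picture"""
    p,d=eyes.snapshot("top"); np.savez(f"pics/{tag}.npz",p=p,d=d)
    cv2.imwrite(f"pics/{tag}.png",cv2.resize(p[100:260,200:440],None,fx=3,fy=3,interpolation=cv2.INTER_CUBIC)[...,::-1])
    hsv=cv2.cvtColor(p,cv2.COLOR_RGB2HSV).astype(int);H,S=hsv[...,0],hsv[...,1]
    m=(np.minimum(H,180-H)<6)&(S>110); m[:,:240]=0;m[:,365:]=0;m[:105]=0;m[240:]=0
    n,l,s,c=cv2.connectedComponentsWithStats(m.astype(np.uint8)); m=l==1+np.argmax(s[1:,4])
    c=np.argwhere(m)[:,::-1]; cs=np.vstack([c+[a,b] for a in(-.5,.5) for b in(-.5,.5)])
    r=cv2.minAreaRect(plane("top",cs,78)[:,:2].astype(np.float32))
    c,(w,h),a=r
    if w>h: a-=90
    return np.round(c,1),np.round((w,h),1),round(a,2)
E
python3 - <<'E'
from h import *
y=.037
env.movel(tcp((738,85),y,90),v=100); f0=wf(); np.save("f0.npy",f0)
print(readout.read_state()["eef_pos"],f0)
env.movel(tcp((731,120),y,90),v=80); print(wf()-f0)
a=np.array([725.,125.]);
for i,t in enumerate(np.linspace(0,1,9)):
    env.movel(tcp(a+t*np.array([-42,58]),y,90),v=40); s=readout.read_state(); f=s["wrist_force"]-f0; print(round(t,2),f.round(1),s["eef_pos"].round(1))
    if np.hypot(*f[:2])>20: print("STOP");break
print(meas("m2"),readout.read_state()["time"])
E
```

```text
[588.85380907  79.45602028  71.93449143] [ 0.04253103 -0.35370067 -1.54598728]
[-0.04461226  0.4479186  -0.42701366]
0.0 [-0.   0.6 -1.4] [574.8 119.5  71. ]
0.12 [ 0.1 -1.  -0.5] [569.7 126.9  71.1]
0.25 [ 0.   0.4 -1.5] [564.1 134.3  71. ]
0.38 [ 0.9  0.5 -1.1] [558.8 141.6  70.9]
0.5 [ 0.7 -0.2 -0.1] [553.7 148.8  71. ]
0.62 [ 0.3  0.  -0.5] [548.4 156.1  71. ]
0.75 [-0.7 -0.2 -0.8] [543.2 163.3  71. ]
0.88 [-0.4  0.4 -0.7] [537.9 170.5  71. ]
1.0 [-0.2 -0.  -0.6] [532.7 177.8  71. ]
(array([758.2,  79. ]), array([184.3, 264.2]), 4.04) 10.9167
```

View pics/m2.png

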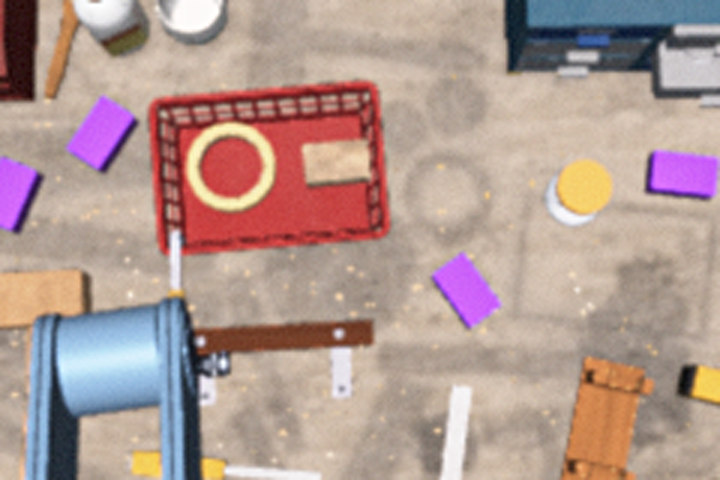

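The top view shows the corner pull worked: the basket is at (758,79) with yaw still 4°, 94 mm from the batten and 14 mm off-centre. Next I'll pull straight from the centre of the near wall.

```bash
python3 - <<'E'
from h import *
y=.037; n=np.array([np.cos(y),np.sin(y)])
env.movel(tcp((700,168),y,90),v=80); env.movel(tcp((704,75),y,90),v=120)
f0=wf(10); np.save("f0.npy",f0)
c=np.array([689.4,74.1])
env.movel(tcp(c-60*n,y,90),v=60); print(wf()-f0)
print(meas("m3"))
s=60.; log=[]
t0=readout.read_state()["time"]
while s<128:
    s+=2 if s<86 else 1
    env.movel(tcp(c-s*n,y,90),v=15); r=readout.read_state(); i=-1*(r["wrist_force"]-f0)[:2]@n
    f=-(wf(4)-f0)[:2]@n; log.append((s,round(i,1),round(f,1)))
    if max(abs(i),abs(f))>4.5: break
print(log[::1],r["eef_pos"],r["time"]-t0,r["time"],s)
np.save("s.npy",s); print(meas("m4"))
E
```

```text
[-0.32916355 -0.32784684  0.07726734]
(array([697.7,  76. ]), array([184.3, 264.8]), 3.71)
[(62.0, np.float64(-2.4), np.float64(-1.8)), (64.0, np.float64(-0.9), np.float64(-0.7)), (66.0, np.float64(-0.2), np.float64(-0.6)), (68.0, np.float64(-2.5), np.float64(-1.4)), (70.0, np.float64(-1.1), np.float64(-0.8)), (72.0, np.float64(-1.1), np.float64(-1.2)), (74.0, np.float64(-0.5), np.float64(-0.7)), (76.0, np.float64(-0.4), np.float64(-1.0)), (78.0, np.float64(-1.4), np.float64(-0.8)), (80.0, np.float64(-0.4), np.float64(-0.6)), (82.0, np.float64(-0.8), np.float64(-0.6)), (84.0, np.float64(-1.7), np.float64(-1.1)), (86.0, np.float64(-1.2), np.float64(-1.1)), (87.0, np.float64(-1.2), np.float64(-1.4)), (88.0, np.float64(-2.5), np.float64(-1.5)), (89.0, np.float64(-1.3), np.float64(-1.5)), (90.0, np.float64(-1.6), np.float64(-1.4)), (91.0, np.float64(-2.3), np.float64(-1.9)), (92.0, np.float64(-2.6), np.float64(-2.1)), (93.0, np.float64(-2.6), np.float64(-2.4)), (94.0, np.float64(-2.6), np.float64(-3.0)), (95.0, np.float64(-3.9), np.float64(-4.0)), (96.0, np.float64(-3.7), np.float64(-3.5)), (97.0, np.float64(-3.8), np.float64(-4.0)), (98.0, np.float64(-4.9), np.float64(-3.7))] [441.47423455  64.91706334  71.00158428] 8.2833 22.25 98.0
(array([658.5,  72.3]), array([187.5, 264.2]), 2.16)
```

```bash
python3 - <<'E'
from h import *
y=.037; n=np.array([np.cos(y),np.sin(y)]); f0=np.load("f0.npy"); c=np.array([689.4,74.1]); s=float(np.load("s.npy")); log=[]
F=0
while s<130 and F<10.3:
    s+=1. if F<5.8 else .3
    env.movel(tcp(c-s*n,y,90),v=10); F=(wf(4)-f0)[:2]@n; log.append((round(s,1),round(float(F),1)))
    np.save("s.npy",s)
print(log,readout.read_state()["time"],readout.read_state()["eef_pos"])
for _ in range(4): print(((wf(8)-f0)[:2]@n).round(1))
print(meas("m5"),readout.read_state()["time"])
E
```

```text
[(99.0, 4.7), (100.0, 7.4), (100.3, 8.3), (100.6, 8.6), (100.9, 10.1), (101.2, 10.7)] 24.2667 [440.62217625  64.74828685  71.33636534]
10.5
10.7
10.8
10.6
(array([657.8,  72.3]), array([187., 264.]), 2.01) 24.85
```

```bash
python3 - <<'E'
from h import *
y=.037; n=np.array([np.cos(y),np.sin(y)]); c=np.array([689.4,74.1]); s=float(np.load("s.npy")); f0=np.load("f0.npy")
env.pause(.3)
env.movel(tcp(c-(s-4)*n,y,90),v=15); print((wf()-f0).round(1))
L=c-(s-22)*n
env.movel(tcp(L,y,90),v=60); print((wf()-f0).round(1)); env.movel(tcp(L,y,170),v=100)
print(meas("m6"))
env.move_to(np.r_[G,150],rv(YR)); env.pause(.2); print(readout.read_state()["eef_pos"],readout.read_state()["time"])
for nm in("side","top"):
    p,d=eyes.snapshot(nm); np.savez(f"pics/{nm}7.npz",p=p,d=d)
    q=p[130:230,330:430] if nm=="side" else p[185:285,350:450]
    cv2.imwrite(f"pics/{nm}7.png",cv2.resize(q,None,fx=4,fy=4,interpolation=cv2.INTER_CUBIC)[...,::-1])
a=cv2.imread("pics/side7.png");b=cv2.imread("pics/top7.png");cv2.imwrite("pics/c7.png",np.hstack([a,b]))
E
```

```text
[-0.1  0.  -0.1]
[-0.2  0.1  0.1]
(array([657.5,  72.2]), array([187.6, 264. ]), 2.02)
[ 462.28155249 -299.05498098  150.14385074] 28.75
```

View pics/c7.png

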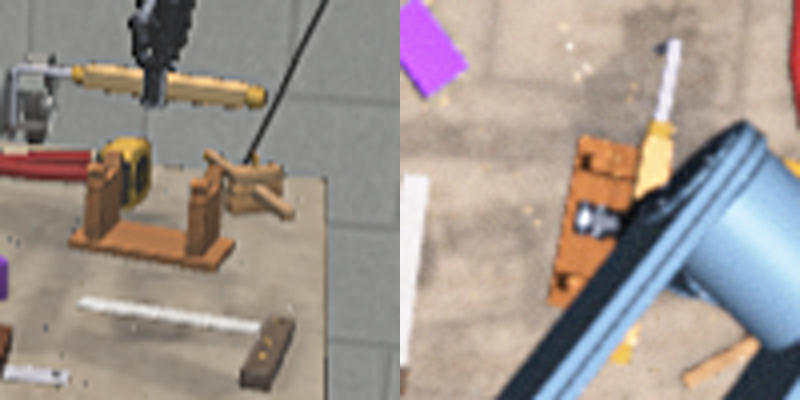

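View pics/m6.png

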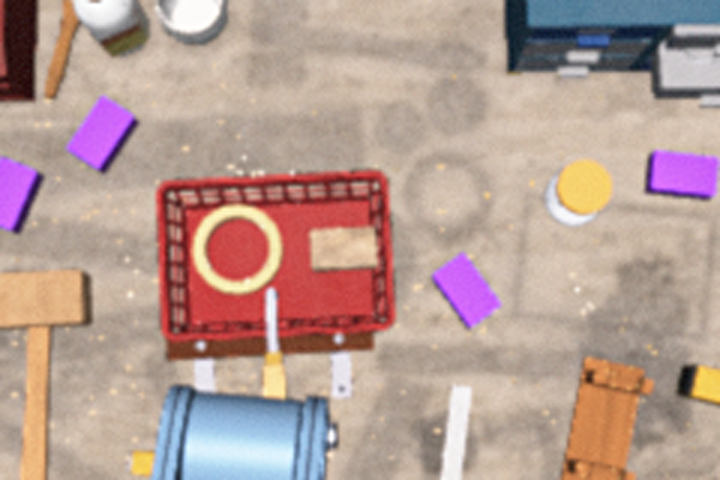

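m6 shows the basket square on the batten with its contents in place. The other picture shows the hook level above the rest and in line with it. Next I'll lay it down.

```bash
python3 - <<'E'
from h import *
env.movel(np.r_[G,78],v=100); f=wf()
for z in np.arange(76,61,-2):
    env.movel(np.r_[G,z],v=30); d=(wf(3)-f); print(z,d.round(1),readout.read_state()["eef_pos"].round(1))
    if d[2]>4: break
eoat.ungrasp(); env.pause(.2)
e=readout.read_state()["eef_pos"]; env.movel(np.r_[G,170],v=100)
env.move_joints([-1.535,.259,1.535,0,1.348,-.203])
print(readout.read_state()["time"],meas("m8"))
p=np.load("pics/m8.npz")["p"]; s,_=eyes.snapshot("side")
cv2.imwrite("pics/c8.png",np.hstack([cv2.resize(s[130:230,330:430],(400,400),interpolation=2),cv2.resize(p[185:285,350:450],(400,400),interpolation=2)])[...,::-1])
D=np.load("pics/m8.npz");W=world("top",D["d"]);o=np.load("pics/top0.npz")
W0=world("top",o["d"]);hsv=cv2.cvtColor(p,cv2.COLOR_RGB2HSV).astype(int);h0=cv2.cvtColor(o["p"],cv2.COLOR_RGB2HSV).astype(int)
for h,w in((h0,W0),(hsv,W)):
    m=(h[...,0]>=15)&(h[...,0]<30)&(h[...,1]>70)&(h[...,2]>140)&(w[...,2]>60);m[:190]=0;m[285:]=0;m[:,:380]=0;m[:,440:]=0
    n,l,s,c=cv2.connectedComponentsWithStats(m.astype(np.uint8)); m=l==1+np.argmax(s[1:,4])
    print(m.sum(),cv2.minAreaRect(plane("top",np.argwhere(m)[:,::-1],90)[:,:2].astype(np.float32)),np.median(w[m][:,2]))
E
```

```text
76 [0.3 0.4 0.1] [ 461.9 -300.4   76.2]
74 [ 0.4  0.1 -0.2] [ 461.7 -300.3   73.9]
72 [0.1 0.4 0.2] [ 461.7 -300.2   71.9]
70 [-0.2  0.1 -0.1] [ 461.7 -300.3   69.9]
68 [-0.1 -0.1 -0.3] [ 461.7 -300.3   67.9]
66 [-0.2  0.4 -0.2] [ 461.7 -300.2   65.9]
64 [-0.5  0.5  5.6] [ 462.1 -300.6   64.6]
35.4667 (array([657.9,  72.5]), array([187. , 264.5]), 2.04)
421 ((455.65277099609375, -299.4993896484375), (28.21021842956543, 186.9866485595703), 78.05044555664062) 92.64173019601817
415 ((455.70648193359375, -298.9792785644531), (27.52303123474121, 187.01329040527344), 77.17682647705078) 92.77116339066194
```

View pics/c8.png

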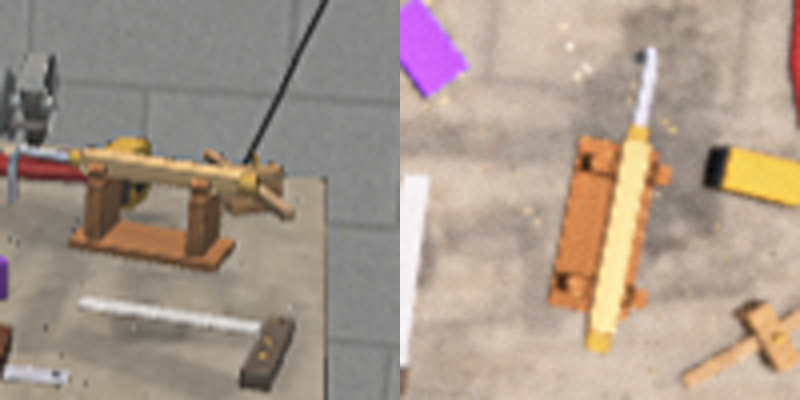

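The hook lies in both notches as it did at the start, leg down, and the arm is clear.

```bash
python3 -c "
from cell import job; print(job.hand_in())"
```

```text
the job is handed in; nothing more can be done
None
```

The job is handed in at about 36 s, verdict not shown: the basket, contents inside, is flush on the batten and about 14 mm off-centre by camera; it was held at the felt end at about 10.6 N (wrist reading) for over half a second, and the hook is back in both notches.

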